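# Tip a valve down onto the leak-test station and push it home

## Robot

A 6-joint arm with a two-finger parallel gripper is mounted at the origin on the work surface. World frame = base frame: x ahead of the robot, y to its left, z up, the work surface at z = 0. Lengths are in m, angles in rad, forces in N, time in s.
With the tool pointing down it reaches from about 0.375 to 0.9 m from the base axis. Payload 3.1 kg.
Tool frame: the origin (TCP) lies midway between the tips of the shut fingers; the grasp point (between the pads) lies 19 mm behind it; z points along the fingers, y is the line along which they close (so a half turn about z gives the same grasp; the last joint's range is limited). The gripper opens to 87 mm and grips with 3 to 60 N. Pads are 19 mm wide; open, the fingers measure 117 mm over their backs; the gripper's body (75 mm by 190 mm) begins 51 mm behind the grasp point.
Start: joints at [0.945, 0.527, 1.433, -0, 1.181, -0.178], TCP at [0.271, 0.563, 0.223] pointing down, gripper open.
Joint ranges: [-3.08, 3.08], [-0.75, 2.2], [0.22, 2.44], [-1.43, 4.57], [0, 2.65], [-2.85, 2.85]. Speed limits (rad/s): [2.79, 2.79, 3.14, 3.14, 3.14, 3.14].

## Interface

Orientations are given as a unit quaternion [x, y, z, w].
In Python, from rig import robot gives the robot as it stands.
- The arm moves only by the shell command python3 -m jog 'ROWS' [FORCE]. ROWS is a JSON object of lists of equal length, an entry for each row: "dp": the shift along the tool's x, y, z in mm, a list of three; "delta_rot": the turn, a rotation vector about the tool's x, y, z in rad, a list of three; "gripper": the opening, from -1 (shut) to 1 (fully open). A call has 1 to 12 rows; each row is the pose to reach, as a shift and turn from the pose commanded when the call began, along the tool's axes at that moment; what a row does not reach only later rows make up. A row lasts 1/10 s, in which the tool goes at most 50 mm and 8.59 degrees, less where a joint would pass 70% of its speed; a pose out of reach is approached as far as the arm can. A call with a gripper value outside its range is refused whole. The fingers move at their own pace and stop on an object; FORCE is the grip in N (left out, the last holds). Time passes only in rows, so rows that repeat a pose let the fingers close. It gives the time, the measured TCP pose, the force, the opening and the grip force at its end, in the units of the state.
- robot.get_obs(): the state, without advancing time (a new reading comes with each control period).
- robot.camera(name): name is "scene" or "top" or "wrist"; returns the picture (384x512x3 uint8, red, green, blue); there is no depth.
- robot.camera_model(name): a dict with "fx", "fy", "cx", "cy" (pixels), "xyz" and "orientation" of the camera in the world; the wrist camera has in their place "T_tool_cam" (4x4, takes a point from camera to tool coordinates, whose origin is the TCP and whose axes are the flange's). Camera axes: x right, y down, z forward; pixel columns grow to the right and rows downward; lengths in m; the calibration is good to about 2 mm. The wrist camera is an equidistant fisheye: a pixel r from the principal point sees the ray r / f radians off the axis. A picture is of the moment at which its call begins: read the wrist's pose just before it. camera_model takes no time and is no camera call.
- robot.hand_in(): hands the job in; it is judged then, once.
Trained networks look in the newest picture that a camera, given by its name, has taken for a name from the list of things; names that differ only in an ending like _2 or _b are one class to them, and where a whole thing is asked for, a point or a joint stands for the part that bears it (a point fixed in the world has none). Each returns a list of dicts, best first, with "score" (0 to 1); they miss things now and then, are a little off and sometimes report something else, mostly with a low value. They report only what shows in the picture. A call takes as long as a camera call.
- robot.search_frame(name, camera): "rect" ([left, top, right, bottom] in pixels, round what is visible of it).
The state is a dict: "time": time; "q": joint angles; "joint_velocities": joint speeds; "joint_torque": joint torques, N m; "position": TCP position; "tool_rot": TCP orientation; "ft_force": force on the tool from outside, world axes, zero at the start; "moment": the same for the moment, N m; "grip_width": finger opening in m; "grip_force": force on a finger pad.
Only numpy, scipy, OpenCV 4.12 (cv2) and the standard library are available. Lean on these libraries where they do the work, as an engineer would, in place of code of your own. Each camera call takes 0.05 s, during which the arm holds its last target. There are 200 camera calls.

## Task

On the leak-test station, push the tall white valve over so that it falls flat onto the mat with its nose towards the seal block, then push it along the mat, in line between the guides, until its nose rests against the seal. Only push it with the fingers, never lift it off the mat, finish clear of it, and leave the small valve, the bottle and the screwdriver where they are.

Things in the scene. Friction and masses are not known exactly. Their poses are not given: they have to be found in the camera images.
- valve: Tall white plastic valve, 0.3 to 0.65 kg, upright at the open end of the station's mat. Square column 48 x 48 mm, 120 mm high; its lowest 10 mm is a foot plate 48 mm along x, 70 mm along y (an ear each side). On top a round nose, 20 mm across, 15 mm long. Origin: centre of the foot's underside; z up the column to the nose; x along the station's x within 4 degrees at the start.
- valve_nose (a point): Centre of the flat end of the valve's nose, on its axis, 135 mm from the foot's underside.
- valve_push (a point): Point on the valve's back face (-x, away from the seal) 95 mm above its foot's underside. Pushed here towards the seal the valve tips about its front foot edge without sliding, falls by itself beyond about 22 degrees, and then lies on its front face, axis 24 mm above the mat, the foot's underside upright and facing away from the seal.
- station: Leak-test station fixed to the bench: aluminium plate with dark rubber mat, 12 mm thick together. Origin: on the bench, on the mat's centre line; x along the mat from the open end to the seal block, z up. Mat 140 mm wide, from x = -168 to 132 mm. The valve starts within 4 mm of the centre line, origin at x = -130 to -100 mm; once tipped its nose is 40 to 70 mm short of the seal.
- station_seal (a point): Centre of the round rubber seal face, at x = 100 mm, 36 mm above the bench (24 above the mat), facing back along the station's x; the nose touches it when home. Block behind it: x = 102 to 136 mm, 86 mm wide, top 74 mm above the bench, capped pipe on it up to 104 mm. Two guides, 12 mm above the mat, are 58 mm apart from x = 68 to 102 mm and flare to 100 mm apart at x = -10 mm.
- small_valve: Bystander: short white valve standing upright on the bench, 40 x 40 mm, foot 56 mm across the ears, 77 mm high overall. Origin: centre of its underside. Leave alone.
- water_bottle: Bystander: clear water bottle standing on the bench, 58 mm across, 145 mm high. Origin: centre of its underside. Leave alone.
- screwdriver: Bystander: screwdriver lying on the bench, about 200 mm long along its x. Origin under its middle. Leave alone.

How it is judged:
On the way, in this order (a step that is already met when the one before it is completed fails the run):
1. the valve has been tipped over and lies flat on the mat, nose towards the seal (angle between valve's own z axis and vertical between 1.45 and 1.69 rad and x of valve_nose in the frame of station above -0.03 m and x of valve in the frame of station below 0 m and angle between the z axis of valve and the x axis of station, either way round below 0.35 rad), for 0.2 s.
2. the valve's nose has been pushed up against the seal (x of valve_nose in the frame of station above 0.095 m), for 0.2 s.
At the end, for the whole second after the job is handed in: The valve lies flat on the mat (axis level within 7 degrees), its nose within 5 mm of the seal face and 12 mm of the seal's centre, in line with the station within 10 degrees, and at rest (x of valve_nose in the frame of station above 0.095 m and distance between valve_nose and station_seal below 0.012 m and angle between the z axis of valve and the x axis of station, either way round below 0.17 rad and angle between valve's own z axis and vertical between 1.45 and 1.69 rad and linear speed of valve below 0.02 m/s); the robot touches nothing.
It fails at once if the valve is lifted or carried off the mat (height (world z) of valve above 0.056 m or height (world z) of valve_nose above 0.17 m or height (world z) of each of valve, valve_nose above 0.046 m).
It fails at once if the small valve is moved (distance of small_valve from where it was at the start of the episode above 0.02 m).
It fails at once if the bottle is moved (distance of water_bottle from where it was at the start of the episode above 0.02 m).
It fails at once if the screwdriver is moved (distance of screwdriver from where it was at the start of the episode above 0.02 m).
It also fails if it takes over 51 s, if anything falls off the work surface, if the arm or the gripper's body presses on something with over 40 N, if the wrist force passes 120 N, or if a joint passes its speed limit or range.

## Working session

There is one attempt and no reset: what is moved stays moved. The work goes in short steps, Python scripts to look and compute and a shell command to move; the robot and the scene stay as the last step left them, time stands still between calls to the robot, and variables do not carry over. Pictures are saved under pics/ and viewed, at most 10 in all, crops included, and the job is handed in when it is done.

```bash
mkdir -p pics; ls; python3 - <<'E'
from rig import robot
import cv2,numpy as np
o=robot.get_obs();print(o['time'],o['position'],o['tool_rot'],o['grip_width'])
for c in ('top','scene'):
    im=robot.camera(c);cv2.imwrite(f'pics/{c}0.png',im[:,:,::-1])
    print(c,robot.camera_model(c))
    for n in ('valve','valve_nose','station','station_seal','small_valve','water_bottle','screwdriver'):
        print(n,[(np.round(d['rect']).tolist(),round(d['score'],2)) for d in robot.search_frame(n,c)[:2]])
E
```

```text
pics
0.0 [0.27012257 0.56279452 0.22159109] [ 2.22012557e-01  9.75043220e-01 -9.82323619e-04 -4.23206703e-04] 0.08707406494110045
top {'fx': 369.15119199002595, 'fy': 369.15119199002595, 'cx': 253.5985025922615, 'cy': 190.53697761446878, 'xyz': array([0.49678043, 0.10070273, 0.8769265 ]), 'orientation': array([ 0.71573465, -0.69701091,  0.02470829, -0.03590548])}
valve [([274.0, 211.0, 313.0, 241.0], 0.65)]
valve_nose [([276.0, 210.0, 311.0, 245.0], 0.64)]
station [([214.0, 116.0, 328.0, 263.0], 0.72)]
station_seal [([212.0, 114.0, 329.0, 256.0], 0.67)]
small_valve [([327.0, 144.0, 355.0, 173.0], 0.9)]
water_bottle [([170.0, 200.0, 205.0, 228.0], 0.73)]
screwdriver [([142.0, 201.0, 181.0, 278.0], 0.77)]
scene {'fx': 390.8601659125216, 'fy': 390.8601659125216, 'cx': 256.5074645389563, 'cy': 194.64798023778926, 'xyz': array([ 0.95301995, -0.31236876,  0.75980046]), 'orientation': array([ 0.86941535,  0.35187283, -0.12571288, -0.32326264])}
valve [([193.0, 176.0, 224.0, 233.0], 0.96)]
valve_nose [([253.0, 138.0, 315.0, 154.0], 0.34)]
station [([182.0, 197.0, 325.0, 279.0], 0.6), ([216.0, 271.0, 238.0, 312.0], 0.28)]
station_seal [([184.0, 200.0, 330.0, 278.0], 0.87)]
small_valve [([215.0, 272.0, 239.0, 314.0], 0.61)]
water_bottle [([276.0, 133.0, 294.0, 185.0], 0.84), ([192.0, 179.0, 228.0, 231.0], 0.46)]
screwdriver [([252.0, 139.0, 277.0, 148.0], 0.68)]
```

View pics/top0.png

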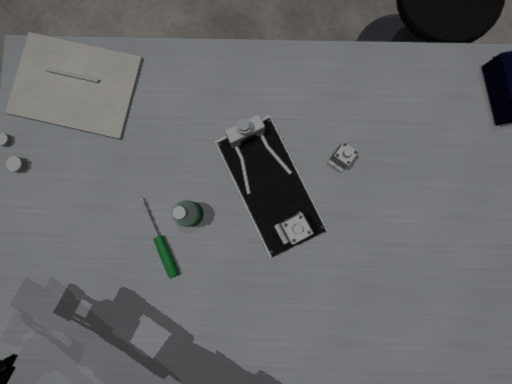

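View pics/scene0.png

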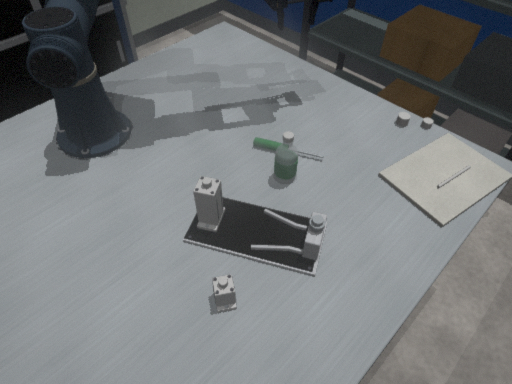

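The top view shows the station: open-end mat corners near (272,256) and (325,232), and the far end near (217,140) and (270,117). The valve's nose is near (298,229) and the seal block is at (246,127). The small valve is to the right at (344,155), with the bottle at (187,213) and the screwdriver at (160,240) to the left. Next I'll fit the station and valve poses.

```bash
cat > h.py <<'E'
from rig import robot
import cv2,numpy as np
from scipy.spatial.transform import Rotation as R
from scipy.optimize import least_squares
def cam(n):
    m=robot.camera_model(n);return m,R.from_quat(m['orientation']).as_matrix(),np.array(m['xyz'])
def ray(n,uv,z):
    m,Q,t=cam(n);uv=np.atleast_2d(uv).astype(float)
    d=np.c_[(uv[:,0]-m['cx'])/m['fx'],(uv[:,1]-m['cy'])/m['fy'],np.ones(len(uv))]@Q.T
    return t+d*((z-t[2])/d[:,2])[:,None]
def proj(n,P):
    m,Q,t=cam(n);p=(np.atleast_2d(P)-t)@Q
    return np.c_[p[:,0]/p[:,2]*m['fx']+m['cx'],p[:,1]/p[:,2]*m['fy']+m['cy']]
def st2w(s,P):
    P=np.atleast_2d(P).astype(float);c,n=np.cos(s[2]),np.sin(s[2])
    return np.c_[s[0]+c*P[:,0]-n*P[:,1],s[1]+n*P[:,0]+c*P[:,1],P[:,2]]
E
python3 - <<'E'
from h import *
im=cv2.imread('pics/top0.png');g=im.max(2)
mask=((g<45)*255).astype(np.uint8);mask[:, :205]=0;mask[:105]=0;mask[270:]=0;mask[:,335:]=0
mask=cv2.morphologyEx(mask,cv2.MORPH_OPEN,np.ones((3,3)))
n,l,s,c=cv2.connectedComponentsWithStats(mask);k=1+np.argmax(s[1:,4]);print(s[k])
pts=np.argwhere(l==k)[:,::-1].astype(np.float32)
w=ray('top',pts,.012)[:,:2]
r=cv2.minAreaRect((w*1000).astype(np.float32));print(r);b=cv2.boxPoints(r)/1000;print(b)
# station x direction: from open end (image ~ (298,243)) to far (243,128)
a=ray('top',[[298,244],[243,128]],.012);d=a[1]-a[0];yaw0=np.arctan2(d[1],d[0]);print(a,yaw0)
e=max([b[1]-b[0],b[2]-b[1]],key=np.linalg.norm);yaw=np.arctan2(e[1],e[0])
yaw+=np.pi*round((yaw0-yaw)/np.pi)
cen=b.mean(0);u=np.array([np.cos(yaw),np.sin(yaw)]);o=cen+.018*u
st=np.array([*o,yaw]);print('station',st);np.save('st.npy',st)
big=cv2.resize(im[105:270,200:365],None,fx=3.6,fy=3.6,interpolation=cv2.INTER_CUBIC)
f=lambda P:((proj('top',P)-[200,105]+.5)*3.6).astype(int)
Q=f(st2w(st,[[-.168,-.07,.012],[-.168,.07,.012],[.132,.07,.012],[.132,-.07,.012]]))
cv2.polylines(big,[Q],True,(0,0,255),1)
for p in f(st2w(st,[[.1,0,.036],[-.115,0,.147],[.102,-.043,.074],[.102,.043,.074],[.068,.029,.024],[.068,-.029,.024]])):cv2.circle(big,tuple(map(int,p)),2,(0,255,0),-1)
sc=cv2.imread('pics/scene0.png')
cv2.polylines(sc,[proj('scene',st2w(st,[[-.168,-.07,.012],[-.168,.07,.012],[.132,.07,.012],[.132,-.07,.012]])).astype(int)],True,(0,0,255),1)
cr=cv2.resize(sc[160:325,175:340],None,fx=1.2,fy=1.2);big=cv2.resize(big,(594,594))
out=np.zeros((594,800,3),np.uint8);out[:,:594]=big;out[:198,594:792]=cr
cv2.imwrite('pics/fit1.png',out)
E
```

```text
[ 220  120  105  136 5605]
((582.4329223632812, 76.14043426513672), (297.0661926269531, 137.29649353027344), 27.132822036743164)
[[ 0.41893825  0.06949482]
 [ 0.48155302 -0.05269242]
 [ 0.74592763  0.08278605]
 [ 0.6833129   0.2049733 ]]
[[0.4492209  0.00910664 0.012     ]
 [0.72011643 0.1447907  0.012     ]] 0.4643451824419344
station [0.59845203 0.08434942 0.47355705]
```

View pics/fit1.png

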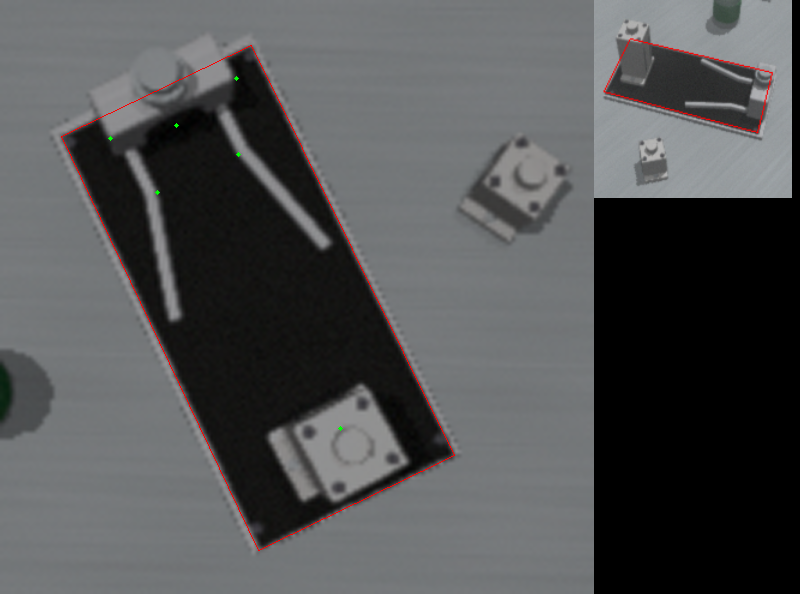

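```bash
python3 - <<'E'
from h import *
st=np.load('st.npy');un=lambda p:np.array(p)/3.6+[200,105]-.5
def w2s(P):
    c,n=np.cos(st[2]),np.sin(st[2]);d=P[:,:2]-st[:2];return np.c_[c*d[:,0]+n*d[:,1],-n*d[:,0]+c*d[:,1]]
print('nose',w2s(ray('top',un([[353,446]]),.147)))
sc=w2s(ray('top',un([[362,404],[391,452],[338,488],[308,432]]),.132));print(sc,sc.mean(0))
v=sc-sc.mean(0);a=np.degrees(np.arctan2(v[:,1],v[:,0]));print(a)
small=ray('top',un([[530,173]]),.077);print('small',small,w2s(small),'bottle',w2s(ray('top',[[180,213]],.145)))
for m in ['valve']:
  P=st2w(st,[[-.115-.08,0,.107]]);print(P)
q=R.from_quat(robot.get_obs()['tool_rot']).as_matrix();print(q)
# scene camera check: valve nose
print('scene nose',w2s(ray('scene',[[207.5,181]],.147)))
E
```

```text
nose [[-0.12633995 -0.00218623]]
[[-0.10845686 -0.01829365]
 [-0.13931889 -0.02105871]
 [-0.14447169  0.01425286]
 [-0.10944991  0.01568939]] [-0.12542434 -0.00235253]
[ -43.21363542 -126.60418705  138.91823323   48.47811271]
small [[ 0.65396187 -0.08698687  0.077     ]] [[-0.02873765 -0.17779655]] bottle [[0.00139789 0.19447092]]
[[ 0.42491145 -0.00458127  0.107     ]]
[[-9.01412144e-01  4.32962060e-01  4.51970551e-05]
 [ 4.32962062e-01  9.01412143e-01  3.84434262e-05]
 [-2.40966293e-05  5.42219814e-05 -9.99999998e-01]]
scene nose [[-0.12193718 -0.0046558 ]]
```

The valve stands at about (-0.125, -0.002) in the station frame, turned about +3°, which fits the given bounds. I'll move behind it at a safe height, with the finger line across the station.

```bash
python3 -m jog '{"dp":[[-20,-24,0],[-52,-61,0],[-88,-103,0],[-124,-145,0],[-160,-187,0],[-196,-230,0],[-232,-272,0],[-268,-314,0],[-304,-356,0],[-340,-398,0],[-366,-429,0],[-384,-450,0]],"delta_rot":[[0,0,-0.05],[0,0,-0.13],[0,0,-0.21],[0,0,-0.3],[0,0,-0.38],[0,0,-0.47],[0,0,-0.55],[0,0,-0.64],[0,0,-0.72],[0,0,-0.81],[0,0,-0.88],[0,0,-0.922]],"gripper":[-0.5,-0.5,-0.5,-0.5,-0.5,-0.5,-0.5,-0.5,-0.5,-0.5,-0.5,-0.5]}'
```

```text
time: 2.0
position: [0.4194, 0.0004, 0.223]
tool_rot: [-0.236, 0.972, -0.0, 0.001]
ft_force: [1.5, 0.8, 0.1]
grip_width: 0.0219
grip_force: 0.0
```

```bash
python3 -m jog '{"dp":[[0,0,20],[0,0,50],[0,0,80],[0,0,105],[0,0,116],[0,0,116],[0,0,116]],"delta_rot":[[0,0,0],[0,0,0],[0,0,0],[0,0,0],[0,0,0],[0,0,0],[0,0,0]],"gripper":[-0.5,-0.5,-0.5,-0.5,-0.5,-0.5,-0.5]}'
python3 - <<'E'
from h import *
o=robot.get_obs();st=np.load('st.npy');Q=R.from_quat(o['tool_rot']).as_matrix();print(o['position'])
c,n=np.cos(st[2]),np.sin(st[2]);S=np.array([[c,n],[-n,c]])
print('st pos',S@(o['position'][:2]-st[:2]),'yaw err deg',np.degrees(np.arctan2(-Q[1,0],-Q[0,0])-st[2]))
cv2.imwrite('pics/t2.png',cv2.resize(robot.camera('top')[120:300,190:370,::-1],None,fx=3,fy=3,interpolation=2))
E
```

```text
time: 2.7
position: [0.4193, 0.0024, 0.1068]
tool_rot: [-0.235, 0.972, -0.0, 0.0]
ft_force: [0.1, 0.6, 0.3]
grip_width: 0.0217
grip_force: 0.0
[0.41934307 0.00240836 0.10677009]
st pos [-0.19676794  0.00875992] yaw err deg 0.03399460492050772
```

View pics/t2.png

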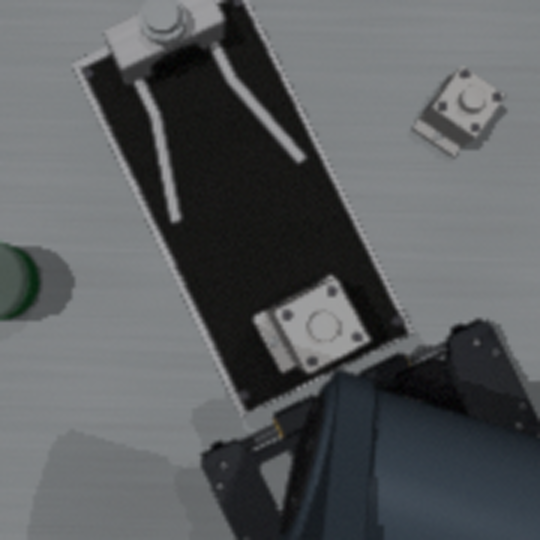

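The arm is behind the valve, which stands untouched with its nose at crop pixel (324,326). The arm is 11 mm too far to station +y, so I'll correct that and then push.

```bash
python3 -m jog '{"dp":[[0,-6,0],[-4,-11,0],[-10,-11,0],[-15,-11,0],[-20,-11,0],[-25,-11,0],[-30,-11,0],[-35,-11,0],[-40,-11,0],[-45,-11,0],[-50,-11,0],[-55,-11,0]],"delta_rot":[[0,0,0],[0,0,0],[0,0,0],[0,0,0],[0,0,0],[0,0,0],[0,0,0],[0,0,0],[0,0,0],[0,0,0],[0,0,0],[0,0,0]],"gripper":[-0.5,-0.5,-0.5,-0.5,-0.5,-0.5,-0.5,-0.5,-0.5,-0.5,-0.5,-0.5]}'
python3 - <<'E'
from h import *
cv2.imwrite('pics/s3.png',cv2.resize(robot.camera('scene')[130:300,140:340,::-1],None,fx=3,fy=3,interpolation=2))
E
```

```text
time: 3.95
position: [0.4733, 0.0181, 0.1066]
tool_rot: [-0.235, 0.972, 0.0, 0.0]
ft_force: [-1.7, -0.9, 0.6]
grip_width: 0.0217
grip_force: 0.5
```

View pics/s3.png

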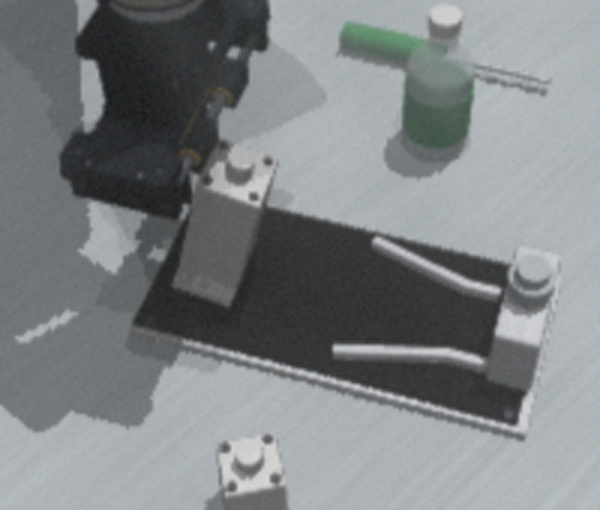

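The valve is tipping forward about its front foot edge, with its nose at crop pixel (238,160). I'll continue until it falls.

```bash
python3 -m jog '{"dp":[[-5,0,0],[-10,0,0],[-15,0,0],[-20,0,0],[-24,0,0],[-27,0,0],[-27,0,0],[-27,0,0],[-27,0,0],[-27,0,0],[-27,0,0],[-27,0,0]],"delta_rot":[[0,0,0],[0,0,0],[0,0,0],[0,0,0],[0,0,0],[0,0,0],[0,0,0],[0,0,0],[0,0,0],[0,0,0],[0,0,0],[0,0,0]],"gripper":[-0.5,-0.5,-0.5,-0.5,-0.5,-0.5,-0.5,-0.5,-0.5,-0.5,-0.5,-0.5]}'
python3 - <<'E'
from h import *
cv2.imwrite('pics/s4.png',cv2.resize(robot.camera('scene')[130:300,140:340,::-1],None,fx=3,fy=3,interpolation=2))
E
```

```text
time: 5.2
position: [0.4969, 0.0301, 0.1066]
tool_rot: [-0.235, 0.972, -0.0, -0.0]
ft_force: [0.0, 0.3, -0.4]
grip_width: 0.0221
grip_force: 0.0
```

View pics/s4.png

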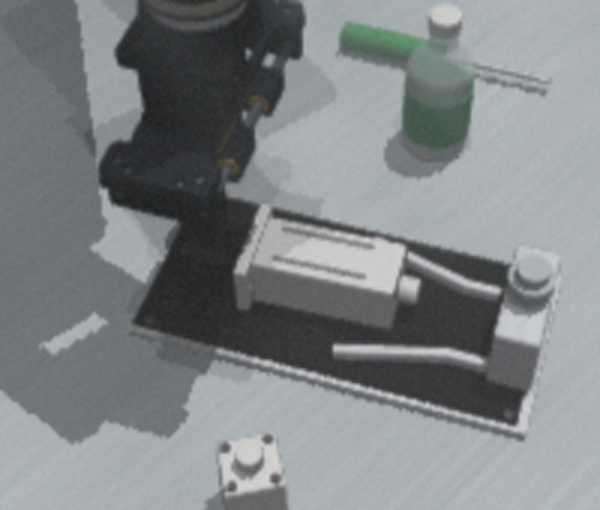

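The valve is lying flat with its nose towards the seal: the nose end is near crop (413,291) and the foot's upper back edge runs from (240,270) to (264,207). I'll measure it before pushing.

```bash
python3 - <<'E'
from h import *
st=np.load('st.npy');o=robot.get_obs()
c,n=np.cos(st[2]),np.sin(st[2]);S=np.array([[c,n],[-n,c]])
un=lambda p:np.array(p)/3+[140,130]-.33
w=lambda p,z:(S@(ray('scene',un(p),z)[:,:2]-st[:2]).T).T
print('tcp',S@(o['position'][:2]-st[:2]))
print('nose',w([[415,291]],.036),'foot top edge',w([[240,272],[264,207]],.06))
print('slots',w([[273,259],[366,277],[282,228],[375,247]],.06))
print('seal px',proj('scene',st2w(st,[[.1,0,.036],[.068,.029,.024],[.068,-.029,.024]]))*3-np.array([420,390]))
E
```

```text
tcp [-0.11510504 -0.00193695]
nose [[0.03663866 0.00331281]] foot top edge [[-0.08891058 -0.03534968]
 [-0.09294165  0.02940333]]
slots [[-0.06949031 -0.01664288]
 [ 0.00189451 -0.01220028]
 [-0.07274434  0.01364554]
 [ 0.00050853  0.01690423]]
seal px [[494.79237484 313.69820816]
 [460.69043268 283.06905774]
 [442.8876226  343.19572326]]
```

```bash
python3 -m jog '{"dp":[[12,0,0],[28,0,0],[38,0,0],[38,0,15],[38,0,35],[38,0,55],[38,0,72],[38,0,82],[38,0,82],[38,0,82]],"delta_rot":[[0,0,0],[0,0,0],[0,0,0],[0,0,0],[0,0,0],[0,0,0],[0,0,0],[0,0,0],[0,0,0],[0,0,0]],"gripper":[-0.3,-0.3,-0.3,-0.3,-0.3,-0.3,-0.3,-0.3,-0.3,-0.3]}'

```

```text
time: 6.25
position: [0.4631, 0.0127, 0.0248]
tool_rot: [-0.235, 0.972, 0.0, -0.0]
ft_force: [-0.1, -0.8, 0.0]
grip_width: 0.0305
grip_force: 0.0
```

```bash
python3 -m jog '{"dp":[[-10,0,0],[-22,0,0],[-32,0,0],[-38,0,0],[-44,0,0],[-50,0,0],[-56,0,0],[-62,0,0],[-68,0,0],[-74,0,0],[-80,0,0],[-85,0,0]],"delta_rot":[[0,0,0],[0,0,0],[0,0,0],[0,0,0],[0,0,0],[0,0,0],[0,0,0],[0,0,0],[0,0,0],[0,0,0],[0,0,0],[0,0,0]],"gripper":[-0.3,-0.3,-0.3,-0.3,-0.3,-0.3,-0.3,-0.3,-0.3,-0.3,-0.3,-0.3]}'
python3 - <<'E'
from h import *
cv2.imwrite('pics/s5.png',cv2.resize(robot.camera('scene')[130:300,140:340,::-1],None,fx=3,fy=3,interpolation=2))
E
```

```text
time: 7.45
position: [0.5395, 0.0518, 0.0244]
tool_rot: [-0.235, 0.972, -0.0, 0.0]
ft_force: [-1.4, -1.5, -2.6]
grip_width: 0.0303
grip_force: 1.0
```

View pics/s5.png

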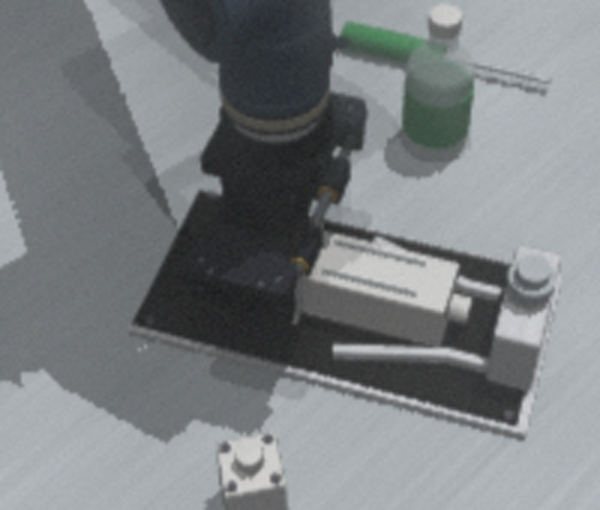

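The valve has slid straight: its nose is at crop (464,310), about 22–25 mm short of the seal at (495,314). I'll push the rest slowly and watch the force.

```bash
python3 -m jog '{"dp":[[-3,0,0],[-6,0,0],[-9,0,0],[-12,0,0],[-14,0,0],[-16,0,0],[-18,0,0],[-20,0,0],[-20,0,0]],"delta_rot":[[0,0,0],[0,0,0],[0,0,0],[0,0,0],[0,0,0],[0,0,0],[0,0,0],[0,0,0],[0,0,0]],"gripper":[-0.3,-0.3,-0.3,-0.3,-0.3,-0.3,-0.3,-0.3,-0.3]}'
python3 -m jog '{"dp":[[-1,0,0],[-2,0,0],[-3,0,0],[-3,0,0]],"delta_rot":[[0,0,0],[0,0,0],[0,0,0],[0,0,0]],"gripper":[-0.3,-0.3,-0.3,-0.3]}'
python3 - <<'E'
from h import *
st=np.load('st.npy');o=robot.get_obs()
c,n=np.cos(st[2]),np.sin(st[2]);S=np.array([[c,n],[-n,c]])
print('tcp',S@(o['position'][:2]-st[:2]))
cv2.imwrite('pics/s6.png',cv2.resize(robot.camera('scene')[180:280,220:340,::-1],None,fx=5,fy=5,interpolation=2))
E
```

```text
time: 8.4
position: [0.5571, 0.061, 0.0246]
tool_rot: [-0.235, 0.972, -0.0, 0.0]
ft_force: [-2.1, -0.2, 0.4]
grip_width: 0.0306
grip_force: 0.9
time: 8.8
position: [0.5583, 0.0617, 0.0246]
tool_rot: [-0.235, 0.972, -0.0, -0.001]
ft_force: [-4.9, -3.9, 3.6]
grip_width: 0.0303
grip_force: 2.8
tcp [-0.04602466 -0.00181102]
```

View pics/s6.png

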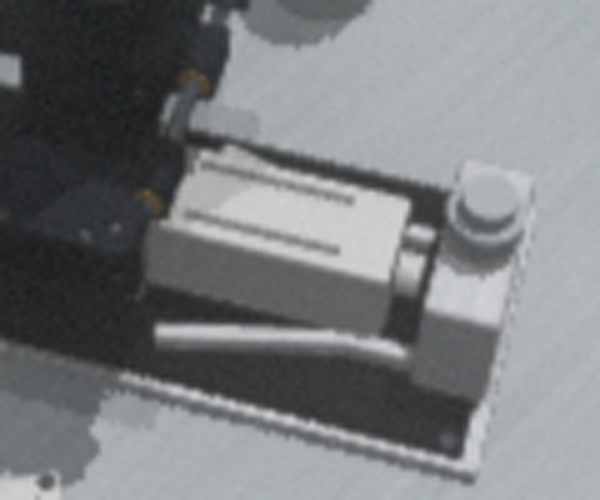

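The nose appears to meet the seal face at crop (425,275), the column lies between the guides, and the force is rising. One more small nudge will confirm the stop.

```bash
python3 -m jog '{"dp":[[-1,0,0],[-2,0,0],[-3,0,0],[-4,0,0],[-4,0,0],[-4,0,0]],"delta_rot":[[0,0,0],[0,0,0],[0,0,0],[0,0,0],[0,0,0],[0,0,0]],"gripper":[-0.3,-0.3,-0.3,-0.3,-0.3,-0.3]}'
```

```text
time: 9.45
position: [0.5581, 0.0619, 0.0246]
tool_rot: [-0.235, 0.972, -0.0, -0.005]
ft_force: [-10.5, -11.1, 8.6]
grip_width: 0.0301
grip_force: 7.3
```

The force climbed to about 17 N with no further motion, so the nose is home. Now I'll back off and lift clear.

```bash
python3 -m jog '{"dp":[[4,0,0],[8,0,0],[15,0,0],[25,0,0],[40,0,0],[60,0,0],[75,0,0],[80,0,-20],[80,0,-60],[80,0,-100],[80,0,-130],[80,0,-140]],"delta_rot":[[0,0,0],[0,0,0],[0,0,0],[0,0,0],[0,0,0],[0,0,0],[0,0,0],[0,0,0],[0,0,0],[0,0,0],[0,0,0],[0,0,0]],"gripper":[-0.3,-0.3,-0.3,-0.3,-0.3,-0.3,-0.3,-0.3,-0.3,-0.3,-0.3,-0.3]}'
python3 - <<'E'
from h import *
a=cv2.resize(robot.camera('scene')[180:280,220:340,::-1],None,fx=5,fy=5,interpolation=2)
b=cv2.resize(robot.camera('top')[105:215,210:290,::-1],None,fx=2.5,fy=2.5,interpolation=2)
o=np.zeros((500,800,3),np.uint8);o[:,:600]=a;o[:275,600:]=b
cv2.imwrite('pics/s7.png',o)
E
```

```text
time: 10.65
position: [0.4933, 0.0271, 0.1676]
tool_rot: [-0.235, 0.972, -0.001, 0.003]
ft_force: [-0.1, 0.1, -0.4]
grip_width: 0.0304
grip_force: 0.0
```

View pics/s7.png

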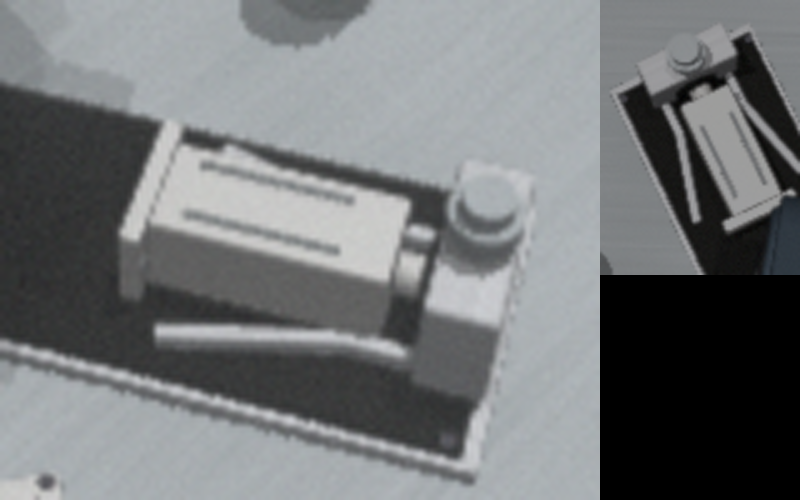

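The valve lies flat between the guides with its nose at the seal, and the arm is clear. I'll do a numeric check before handing in.

```bash
python3 - <<'E'
from h import *
st=np.load('st.npy');c,n=np.cos(st[2]),np.sin(st[2]);S=np.array([[c,n],[-n,c]])
w=lambda p,z:(S@(ray('scene',np.array(p)/5+[220,180]-.4,z)[:,:2]-st[:2]).T).T
f=w([[122,233],[166,122]],.06);s=w([[183,213],[340,251],[202,164],[354,202]],.06)
print(f,s)
m=f.mean(0);d=s[[1,3]].mean(0)-s[[0,2]].mean(0);yaw=np.arctan2(d[1],d[0]);print(np.degrees(yaw))
nose=m+.135*np.array([np.cos(yaw),np.sin(yaw)]);print('nose',nose)
if abs(nose[1])<.008 and nose[0]>.093: print(robot.hand_in())
E
```

```text
[[-0.03212073 -0.03470717]
 [-0.03215458  0.03137003]] [[-0.00957854 -0.01630391]
 [ 0.06213788 -0.01584222]
 [-0.00930826  0.01268038]
 [ 0.06173389  0.01206035]]
-0.06354729832529542
nose [ 0.10286226 -0.0018183 ]
the job is handed in; nothing more can be done
None
```

The valve was tipped flat and pushed home, and I handed the job in at about 10.8 s. My last measurement put its nose against the seal, about 2 mm off centre and in line within 1°, with the arm clear; the bystanders were not re-measured, and no verdict came back.

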